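Make up two specimen kits

ROBOT

A 6-joint arm with a two-finger parallel gripper is mounted at the origin on a cart in front of the work surface, level with it; the furniture and walls round the work are solid. World frame = base frame: x ahead of the robot, y to its left, z up, the work surface at z = 0. Lengths are in mm, angles in rad, forces in N, time in s.
With the tool pointing down it reaches from about 350 to 775 mm from the base axis. Payload 7.3 kg.
Tool frame: the origin (TCP) lies on the centre line of the jaws, within the pads' length; the fingertips stand 11 mm ahead of it and the grasp point (between the pads) lies 8 mm behind it; z points along the fingers, y is the line along which they close (so a half turn about z gives the same grasp; the last joint's range is limited). The gripper opens to 92 mm and grips with 3 to 60 N. Pads are 19 mm wide; open, the fingers measure 130 mm over their backs; the gripper's body (75 mm by 190 mm) begins 47 mm behind the grasp point.
Start: joints at [-1.416, 0.342, 1.524, -0, 1.275, -0.146], TCP at [155.572, -501.442, 207.941] pointing down, gripper open.
Joint ranges: [-2.53, 2.53], [-0.77, 2.02], [0.04, 2.7], [-1, 4.14], [0.28, 2.66], [-3.11, 3.11]. Speed limits (rad/s): [2.57, 2.57, 3.14, 3.14, 3.14, 3.14].

INTERFACE

Orientations are given as [roll, pitch, yaw] about the fixed x, y, z axes, in that order (R = Rz(yaw) Ry(pitch) Rx(roll)).
In Python, from plant import bot gives the robot as it stands.
- The arm moves only by the tool step_arm, never from a script. Its argument "deltas" is a list of rows, each a list of 5 numbers: the opening, from 0 (shut) to 1 (fully open), then the shift along the tool's x, y, z each as a share of 0.5 m, from -1 to 1, then the turn about the tool's z as a share of pi/2 rad, from -1 to 1. In form: [[claw, x, y, z, turn], ...]. A call has 1 to 8 rows; each row shifts and turns the commanded pose from where the row before left it, along the tool's axes as they then stand; what a row does not reach is not made up. A row lasts 1/10 s, in which the tool goes at most 50 mm and 8.59 degrees, less where a joint would pass 70% of its speed; a pose out of reach is approached as far as the arm can. A call with a number of a shift or a turn outside -1 to 1 is refused whole. A call with a gripper value outside its range is refused whole. The fingers move at their own pace and stop on an object; the grip force is fixed at half the most. Time passes only in rows, so rows that do not move let the fingers close. It gives the time, the measured TCP pose, the force, the opening and the grip force at its end, in the units of the state.
- bot.get_obs(): the state, without advancing time (a new reading comes with each control period).
- bot.capture(name): name is "side" or "top"; returns (picture, depth): 420x560x3 uint8, red, green, blue; 420x560 float32, mm along the optical axis (not along the pixel's ray), 0 where there is no reading.
- bot.camera_params(name): a dict with "fov_y" (degrees; the focal length in pixels is half the picture's height over the tangent of half this angle, whatever the lens; pixels are square), "cx", "cy" (the principal point, pixels), "rvec" (rotation vector, rad) and "tvec" (3), from world to camera coordinates, as OpenCV has them. Camera axes: x right, y down, z forward; pixel columns grow to the right and rows downward; lengths in mm; the calibration is good to about 2 mm. A picture is of the moment at which its call begins. camera_params takes no time and is no camera call.
- bot.close_job(): hands the job in; it is judged then, once.
The state is a dict: "time": time; "joint_positions": joint angles; "dq": joint speeds; "tau": joint torques, N m; "tool_pos": TCP position; "tcp_rot": TCP orientation; "contact_force": force on the tool from outside, world axes, zero at the start; "moment": the same for the moment, N m; "grip_width": finger opening in mm; "finger_force": force on a finger pad.
Only numpy, scipy, OpenCV 4.12 (cv2) and the standard library are available. Lean on these libraries where they do the work, as an engineer would, in place of code of your own. Each camera call takes 0.05 s, during which the arm holds its last target. There are 200 camera calls.

TASK

Make up the two specimen kits from the stock on the bench: the orange-lidded cup and the brown vial go into the blue tray, the yellow-lidded cup and the dark blue vial into the green tray, each cup standing upright in its tray's square bay and each vial upright in the narrow bay. The blue tray's narrow bay already holds two dropper bottles: stand the vial in the gap between them without shifting or tipping them. Set things down rather than dropping them, let go of everything, and leave the white-lidded cup where it stands.

Things in the scene. Friction and masses are not known exactly. Their poses are not given: they have to be found in the camera images.
- orange_cup: orange-lidded specimen cup, white body 56 mm in diameter, round orange lid 63 mm in diameter forming the top 13 mm, 71 mm tall in all, about 70 g, standing upright. Origin: centre of its underside; z up. Goes into the blue tray.
- yellow_cup: yellow-lidded specimen cup, white body 56 mm in diameter, round yellow lid 63 mm in diameter forming the top 13 mm, 71 mm tall in all, about 70 g, standing upright. Origin: centre of its underside; z up. Goes into the green tray.
- white_cup: white-lidded specimen cup, white body 56 mm in diameter, round white lid 63 mm in diameter forming the top 13 mm, 81 mm tall in all, about 70 g, standing upright. Origin: centre of its underside; z up. Not needed: stays where it stands.
- brown_vial: glass vial with a brown body 22 mm in diameter up to 41 mm, narrower white cap 14 mm in diameter above, 47 mm tall in all, about 30 g, standing upright. Origin: centre of its underside; z up. Goes into the blue tray.
- blue_vial: glass vial with a dark blue body 22 mm in diameter up to 41 mm, narrower white cap 14 mm in diameter above, 47 mm tall in all, about 30 g, standing upright. Origin: centre of its underside; z up. Goes into the green tray.
- blue_tray: blue kit tray, fixed, 86 (own x) x 146 (own y) mm, walls 4 mm thick, 20 mm high. Origin: centre of underside. Floor at z 4 mm. Square cup bay 78 x 78 mm centred at own (0, +30) mm; vial bay 78 (x) x 38 (y) mm centred at (0, -50) mm; 22 mm wide, 19 mm high land between, with white label. Own x points away from the robot within 0.5 rad. Two droppers stand in the vial bay, leaving a gap about 36 mm wide at own x 0.
- green_tray: green kit tray, fixed, 86 (own x) x 146 (own y) mm, walls 4 mm thick, 20 mm high. Origin: centre of underside. Floor at z 4 mm. Square cup bay 78 x 78 mm centred at own (0, +30) mm; vial bay 78 (x) x 38 (y) mm centred at (0, -50) mm; 22 mm wide, 19 mm high land between, with white label. Own x points away from the robot within 0.5 rad. Empty at first. (Beware: tall cabinet at world x > 0.6, y > 0.27 m.)
- red_dropper: red-capped white dropper bottle, 16 mm in diameter, 34 mm tall, about 30 g, standing loose in the blue tray's vial bay at own x about +26 mm of the tray. Origin: centre of its underside; z up. Must not be shifted or knocked over.
- green_dropper: green-capped white dropper bottle, 16 mm in diameter, 34 mm tall, about 30 g, standing loose in the blue tray's vial bay at own x about -26 mm of the tray. Origin: centre of its underside; z up. Must not be shifted or knocked over.
There are look-alikes about, which are no part of the job. What is shaped like the yellow_cup but red or turquoise is not meant.

How it is judged:
By the outcome, as a careful person would: the job done as asked, in the order asked, and still so for the second after the job is handed in, with the robot touching nothing.
It also fails if it takes over 99 s, if anything falls off the work surface, if the arm or the gripper's body presses on something with over 40 N, if the wrist force passes 120 N, or if a joint passes its speed limit or range.

## Working session

There is one attempt and no reset: what is moved stays moved. The work goes in short steps, Python scripts to look and compute and a tool call to move; the robot and the scene stay as the last step left them, time stands still between calls to the robot, and variables do not carry over. Pictures are saved under pics/ and viewed, at most 17 in all, crops included, and the job is handed in when it is done.

Besides the shell and the picture viewer there is one more tool, called after "Emit:" as name(argument=value, ...), one argument or row to a line, values as JSON. step_arm: Moves the arm, as the interface text tells. Shift numbers are shares of 0.5 m and turn numbers shares of pi/2 rad, none past 1 either way. Its arguments: {"type":"object","properties":{"deltas":{"type":"array","items":{"type":"array","items":{"type":"number","minimum":-1,"maximum":1}}}},"required":["deltas"]}

```bash
mkdir -p pics; ls; cat > h.py <<'E'
import numpy as np, cv2
from plant import bot
def cam(n):
    p=bot.camera_params(n); f=210/np.tan(np.radians(p['fov_y'])/2)
    R=cv2.Rodrigues(np.array(p['rvec'],float))[0]; return f,p['cx'],p['cy'],R,np.array(p['tvec'],float).ravel(),p
def world(n,u,v,d):
    f,cx,cy,R,t,_=cam(n); return R.T@(np.array([(u-cx)/f*d,(v-cy)/f*d,d])-t)
def atz(n,u,v,z):
    f,cx,cy,R,t,_=cam(n); c=-R.T@t; r=R.T@np.array([(u-cx)/f,(v-cy)/f,1.]); return c+r*(z-c[2])/r[2]
def snap(n,name):
    im,d=bot.capture(n); np.savez(f'pics/{name}.npz',im=im,d=d); cv2.imwrite(f'pics/{name}.png',im[:,:,::-1]); return im,d
def crop(name,x0,y0,x1,y1,k):
    im=np.load(f'pics/{name}.npz')['im'][y0:y1,x0:x1,::-1]
    cv2.imwrite(f'pics/{name}_c.png',cv2.resize(im,None,fx=k,fy=k,interpolation=cv2.INTER_CUBIC))
E
python3 - <<'E'
from h import *
for n in('top','side'):
    snap(n,n+'0'); print(cam(n))
print(bot.get_obs())
E
```

```text
pics
(np.float64(539.3980090314618), 274.8999180870952, 206.18725437065387, array([[ 0.02849945, -0.99952549, -0.01168682],
       [-0.98528684, -0.02611861, -0.16890133],
       [ 0.16851594,  0.01632847, -0.98556368]]), array([ -88.81258049,  571.80029566, 1305.30815994]), {'fov_y': 42.54420579657208, 'cx': 274.8999180870952, 'cy': 206.18725437065387, 'rvec': array([ 2.15550187, -2.09700274,  0.1656938 ]), 'tvec': array([ -88.81258049,  571.80029566, 1305.30815994])})
(np.float64(389.72546576707265), 276.9491892421393, 213.7913386341126, array([[-0.86668799, -0.49884628, -0.00208015],
       [-0.31034181,  0.54243851, -0.78067178],
       [ 0.39056356, -0.67595329, -0.62493779]]), array([442.84747632, 253.82718082, 589.86791361]), {'fov_y': 56.63520195605354, 'cx': 276.9491892421393, 'cy': 213.7913386341126, 'rvec': array([ 0.68159351, -2.55564629,  1.22694119]), 'tvec': array([442.84747632, 253.82718082, 589.86791361])})
{'time': 0.1, 'joint_positions': array([-1.41602170e+00,  3.42644800e-01,  1.52491800e+00,  1.16560803e-05,
        1.27537316e+00, -1.46039056e-01]), 'dq': array([ 0.00140849, -0.00260312, -0.00263171,  0.00095907,  0.00105009,
        0.00026798]), 'tau': array([ 1.62951183e-03, -4.32003021e+01, -2.44695085e+01,  7.19797821e-02,
        5.26586850e-02, -4.57629608e-05]), 'tool_pos': array([ 155.50259031, -501.04627304,  207.31996708]), 'tcp_rot': array([-3.14026527e+00, -2.06506233e-04,  3.00810144e-01]), 'contact_force': array([ 0.06345755, -0.01863121, -0.17682926]), 'moment': array([-0.03029793,  0.01495114, -0.02527562]), 'finger_force': 0.0, 'grip_width': 91.87532703562557}
```

View pics/top0.png

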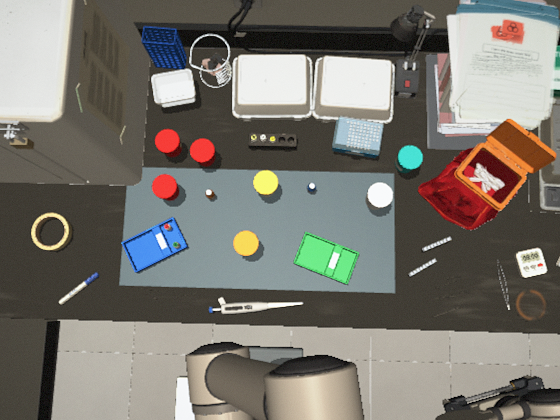

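View pics/side0.png

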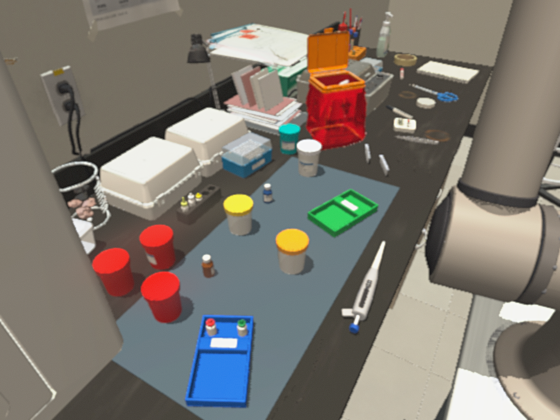

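Seen in the top picture: the orange lid is at (246,243), the yellow lid at (265,182), the brown vial at (209,194) and the dark blue vial at (312,188). The blue tray is around (155,244) and the green tray around (327,258). Possible mix-ups are the red cups at (164,187), (167,141) and (202,151), turquoise at (410,158), white at (380,195), and orange against yellow. I'll check with a close crop.

```bash
python3 - <<'E'
from h import *
crop('top0',115,165,395,295,2.85)
d=np.load('pics/top0.npz')['d']
for n,u,v,z in [('or',246,243,71),('ye',265,182,71),('wh',380,195,81),('br',209,194,47),('bl',312,188,47),('red',164,187,71),('bt',155,244,20),('gt',327,258,20)]:
    print(n,atz('top',u,v,z).round(),world('top',u,v,d[v,u]).round())
E
```

```text
or [477.  -6.  71.] [477.  -5.  69.]
ye [630. -47.  71.] [630. -47.  74.]
wh [ 603. -330.   81.] [ 604. -331.   79.]
br [601.  94.  47.] [601.  94.  45.]
bl [ 623. -165.   47.] [ 624. -165.   44.]
red [611. 204.  71.] [611. 203.  73.]
bt [473. 229.  20.] [475. 234.  -1.]
gt [ 450. -207.   20.] [ 451. -209.    8.]
```

View pics/top0_c.png

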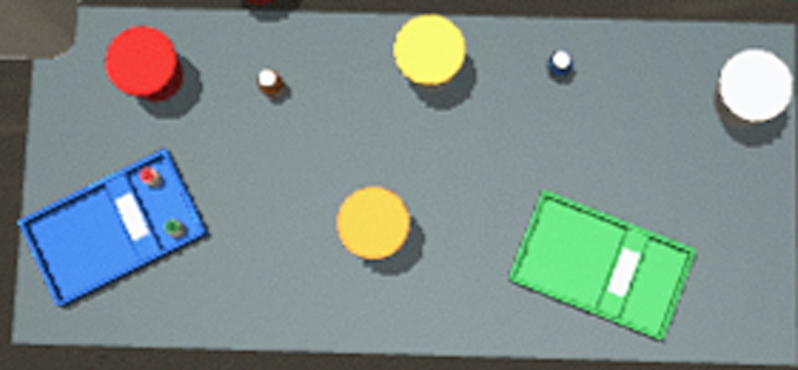

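The crop agrees with that choice: orange at (373,222), yellow at (430,50), brown at (268,79), dark blue at (561,63). The droppers are red at (150,176) and green at (174,228). Next I'll measure them by segmentation.

```bash
cat >> h.py <<'E'
def move(x,y,yaw,z,cur=None):
    o=bot.get_obs(); p=o['tool_pos']; w=o['tcp_rot'][2]; d=np.array([x,y,z])-p
    a=[np.cos(w)*d[0]+np.sin(w)*d[1], np.sin(w)*d[0]-np.cos(w)*d[1], -d[2]]
    t=-((yaw-w+np.pi/2)%np.pi-np.pi/2)
    print('t',round(o['time'],2),'pos',p.round(1),'rpy',o['tcp_rot'].round(3),'w',round(o['grip_width'],1),'F',o['contact_force'].round(1),'| share shift',(np.array(a)/500).round(4),'turn',round(t/(np.pi/2),3))
E
python3 - <<'E'
from h import *
im=np.load('pics/top0.npz')['im']; hsv=cv2.cvtColor(im,cv2.COLOR_RGB2HSV)
def blob(m,n,z):
    k,l,s,c=cv2.connectedComponentsWithStats(m.astype(np.uint8))
    for i in range(1,k):
        if s[i,4]>150 and 115<c[i][0]<400 and 160<c[i][1]<300: yield i,l==i,s[i],c[i]
H,S,V=hsv[...,0].astype(int),hsv[...,1],hsv[...,2]
for i,m,s,c in blob((H>15)&(H<35)&(S>120)&(V>120),'lid',71): print('lid',c.round(1),s[2:],im[int(c[1]),int(c[0])],atz('top',*c,71).round(1))
for nm,m in(('blue',(H>100)&(H<125)&(S>160)),('green',(H>45)&(H<75)&(S>120))):
  for i,mm,s,c in blob(m,nm,20):
    ys,xs=np.nonzero(mm); P=np.float32([atz('top',u,v,20)[:2] for u,v in zip(xs,ys)])
    r=cv2.minAreaRect(P); print(nm,s[4],[np.round(q,1) for q in r])
for n,u,v,z in(('brown',268,79,47),('bluev',561,63,47),('redd',150,176,38),('greend',174,228,38)): print(n,atz('top',115-.5+u/2.85,165-.5+v/2.85,z).round(1))
E
```

```text
lid [265.4 182.2] [ 25  25 482] [249 250 120] [630. -48.  71.]
lid [245.6 242.9] [ 26  25 497] [248 220  91] [477.4  -4.6  71. ]
blue 1710 [array([472.5, 230.7]), array([ 85.8, 146.4]), np.float64(28.7)]Traceback (most recent call last):
  File "<stdin>", line 11, in <module>
  File "h.py", line 9, in atz
    f,cx,cy,R,t,_=cam(n); c=-R.T@t; r=R.T@np.array([(u-cx)/f,(v-cy)/f,1.]); return c+r*(z-c[2])/r[2]
                  ~~~^^^
  File "h.py", line 4, in cam
    p=bot.camera_params(n); f=210/np.tan(np.radians(p['fov_y'])/2)
ValueError: time passes only in moves, steps and waits
```

```bash
sed -i 's/^def cam(n):/import functools\n@functools.lru_cache\ndef cam(n):/' h.py
python3 - <<'E'
from h import *
im=np.load('pics/top0.npz')['im']; hsv=cv2.cvtColor(im,cv2.COLOR_RGB2HSV)
H,S=hsv[...,0].astype(int),hsv[...,1]
k,l,s,c=cv2.connectedComponentsWithStats(((H>45)&(H<75)&(S>120)).astype(np.uint8))
i=l[265,310]; ys,xs=np.nonzero(l==i); r=cv2.minAreaRect(np.float32([atz('top',u,v,20)[:2] for u,v in zip(xs,ys)])); print('green',r)
def own(cx,cy,th,x,y): return (cx+np.cos(th)*x-np.sin(th)*y, cy+np.sin(th)*x+np.cos(th)*y)
b=(472.5,230.7,np.radians(28.7)); g=(*r[0],np.radians(r[2] if r[2]<45 else r[2]-90))
for n,t in(('b',b),('g',g)): print(n,np.round(t,2),np.round(own(*t,0,30)),np.round(own(*t,0,-50),1),'drop',np.round(own(*t,26,-50)),np.round(own(*t,-26,-50)))
for n,u,v,z in(('brown',268,79,47),('bluev',561,63,47),('redd',150,176,38),('greend',174,228,38)): print(n,atz('top',115-.5+u/2.85,165-.5+v/2.85,z).round(1))
move(477,-5,.5,160)
E
```

```text
green ((451.2065124511719, -204.94781494140625), (145.5236053466797, 86.26013946533203), 69.97760772705078)
b [472.5 230.7   0.5] [458. 257.] [496.5 186.8] drop [519. 199.] [474. 174.]
g [ 4.5121e+02 -2.0495e+02 -3.5000e-01] [ 461. -177.] [ 434.1 -251.9] drop [ 459. -261.] [ 410. -243.]
brown [605.6  95.6  47. ]
bluev [ 626.8 -163.6   47. ]
redd [517.3 196.9  38. ]
greend [471.9 173.   38. ]
t 0.1 pos [ 155.5 -501.   207.3] rpy [-3.14  -0.     0.301] w 91.9 F [ 0.1 -0.  -0.2] | share shift [ 0.9081 -0.757   0.0946] turn -0.127
```

Emit:
step_arm(
  deltas=[
    [1, 0.06, -0.05, 0.006, 0],
    [1, 0.06, -0.05, 0.006, 0],
    [1, 0.06, -0.05, 0.006, 0],
    [1, 0.06, -0.05, 0.006, 0],
    [1, 0.06, -0.05, 0.006, 0],
    [1, 0.06, -0.05, 0.006, 0],
    [1, 0.06, -0.05, 0.006, 0],
    [1, 0.06, -0.05, 0.006, 0],
  ],
)

```text
time: 0.9
tool_pos: [326.0, -237.8, 183.7]
tcp_rot: [-3.141, 0.0, 0.3]
contact_force: [0.2, -0.4, -0.8]
grip_width: 91.5
finger_force: 0.0
```

Emit:
step_arm(
  deltas=[
    [1, 0.06, -0.05, 0.006, 0],
    [1, 0.06, -0.05, 0.006, 0],
    [1, 0.06, -0.05, 0.006, 0],
    [1, 0.06, -0.05, 0.006, 0],
    [1, 0.06, -0.05, 0.006, 0],
    [1, 0.06, -0.05, 0.006, 0],
    [1, 0.06, -0.05, 0.006, 0],
    [1, 0, 0, 0, 0],
  ],
)

```text
time: 1.7
tool_pos: [475.6, -6.6, 162.2]
tcp_rot: [-3.141, -0.0, 0.305]
contact_force: [-0.6, -0.4, -0.3]
grip_width: 91.7
finger_force: 0.0
```

```bash
python3 - <<'E'
from h import *
move(477,-5,.5,54)
E
```

```text
t 1.7 pos [475.6  -6.6 162.2] rpy [-3.141 -0.     0.305] w 91.7 F [-0.6 -0.4 -0.3] | share shift [ 0.0036 -0.0021  0.2164] turn -0.124
```

Emit:
step_arm(
  deltas=[
    [1, 0.004, -0.002, 0.05, 0],
    [1, 0, 0, 0.05, 0],
    [1, 0, 0, 0.05, 0],
    [1, 0, 0, 0.04, 0],
    [1, 0, 0, 0.026, 0],
    [1, 0, 0, 0, 0],
    [0, 0, 0, 0, 0],
    [0, 0, 0, 0, 0],
  ],
)

```text
time: 2.5
tool_pos: [476.4, -8.7, 55.7]
tcp_rot: [3.141, -0.001, 0.301]
contact_force: [0.9, -0.1, 0.7]
grip_width: 80.2
finger_force: 0.0
```

Emit:
step_arm(
  deltas=[
    [0, 0, 0, 0, 0],
    [0, 0, 0, 0, 0],
    [0, 0, 0, 0, 0],
    [0, 0, 0, 0, 0],
  ],
)

```text
time: 2.9
tool_pos: [476.0, -8.4, 55.1]
tcp_rot: [3.141, -0.0, 0.301]
contact_force: [0.7, -0.2, -0.7]
grip_width: 48.3
finger_force: 0.0
```

```bash
python3 - <<'E'
from h import *
snap('side','s1'); crop('s1',180,130,420,310,3)
E
```

```text
(no output)
```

View pics/s1_c.png

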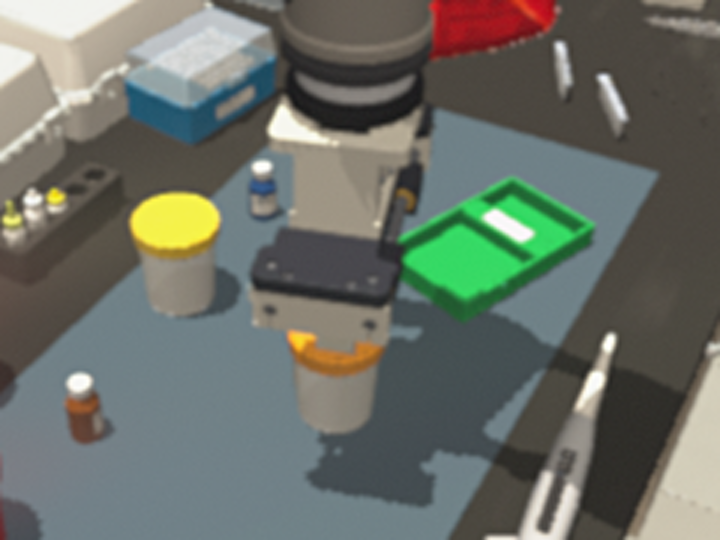

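```bash
python3 - <<'E'
from h import *
d=np.load('pics/s1.npz')['d']
for n,(a,b) in dict(plate=(320,260),front=(320,310),fing=(330,330),tip=(345,343),lid=(340,360),lidtop=(300,340),body=(340,400),bodylow=(335,428)).items():
    u,v=180+a/3,130+b/3; print(n,(round(u),round(v)),world('side',u,v,d[int(v),int(u)]).round())
f,cx,cy,R,t,_=cam('side')
for p in [(476,-8,55),(476,-8,44),(477,-5,71)]:
    q=R@np.array(p)+t; print(p,((q[0]/q[2]*f+cx-180)*3).round(),((q[1]/q[2]*f+cy-130)*3).round())
move(477,-5,.3,54)
E
```

```text
plate (287, 217) [457.  63. 182.]
front (287, 233) [447.  80. 164.]
fing (290, 240) [445.  72. 145.]
tip (295, 244) [457.  29.  94.]
lid (293, 250) [464.  22.  71.]
lidtop (280, 243) [493.  20.  72.]
body (293, 263) [465.  17.  31.]
bodylow (292, 273) [467.  20.   7.]
(476, -8, 55) 344.0 343.0
(476, -8, 44) 344.0 356.0
(477, -5, 71) 341.0 327.0
t 2.95 pos [475.9  -8.4  55. ] rpy [ 3.141 -0.     0.301] w 44.3 F [-1.5 -0.4 -0.3] | share shift [ 0.0041 -0.0059  0.0021] turn 0.001
```

```bash
python3 - <<'E'
from h import *
im,d=snap('side','s2'); im,dt=snap('top','t2'); 
f,cx,cy,R,t,_=cam('side')
vv,uu=np.mgrid[230:285:1,255:325:1]; D=d[230:285,255:325]
C=np.stack([(uu-cx)/f*D,(vv-cy)/f*D,D],-1); W=(C-t)@R
for v in range(0,40,3): print(230+v,[tuple(W[v,u].round().astype(int).tolist()) for u in range(20,60,8)])
crop('s2',230,210,350,300,6); print(bot.get_obs()['grip_width'])
E
```

```text
230 [(465, 86, 167), (453, 82, 170), (440, 80, 174), (428, 76, 176), (416, 72, 178)]
233 [(468, 80, 156), (456, 75, 156), (440, 79, 167), (429, 73, 167), (417, 70, 170)]
236 [(468, 81, 150), (456, 76, 152), (443, 72, 154), (432, 67, 156), (416, 72, 166)]
239 [(469, 79, 142), (456, 75, 144), (444, 72, 147), (232, 482, 568), (419, 63, 151)]
242 [(542, -45, 1), (490, 13, 72), (443, 71, 140), (431, 68, 143), (418, 65, 146)]
245 [(537, -37, 1), (487, 18, 70), (466, 28, 88), (461, 4, 71), (450, -7, 67)]
248 [(532, -29, 2), (483, 26, 71), (469, 20, 72), (456, 14, 73), (474, -63, 1)]
251 [(528, -22, 1), (481, 29, 66), (466, 26, 71), (455, 15, 67), (471, -55, 1)]
254 [(524, -14, 1), (484, 24, 53), (467, 25, 62), (458, 9, 53), (466, -45, 3)]
257 [(519, -7, 1), (484, 24, 45), (468, 21, 50), (457, 10, 46), (462, -38, 2)]
260 [(514, 2, 2), (485, 22, 35), (469, 20, 41), (458, 8, 37), (459, -31, 1)]
263 [(511, 8, 1), (484, 23, 28), (468, 20, 34), (457, 9, 29), (455, -24, 1)]
266 [(507, 15, 1), (485, 21, 18), (468, 21, 26), (458, 7, 19), (452, -17, 0)]
269 [(502, 23, 1), (485, 22, 10), (468, 20, 17), (458, 6, 10), (447, -8, 2)]
36.51561022019432
```

View pics/s2_c.png

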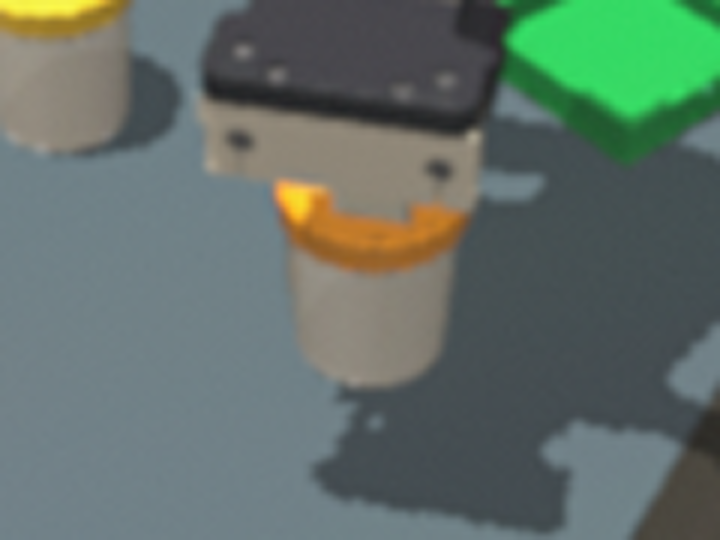

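The fingers closed above the lid. The crop shows the tip at about (370,215) ending above the lid top, and depth puts the gripper body's lower edge at z≈141 instead of 110. So the hand is really about 30 mm higher than reported. I'll open, go down and re-measure.

Emit:
step_arm(
  deltas=[
    [1, 0, 0, 0, 0],
    [1, 0, 0, 0, 0],
    [1, 0, 0, 0, 0],
    [1, 0, 0, 0, 0],
    [1, 0, 0, 0, 0],
    [1, 0, 0, 0, 0],
    [1, 0, 0, 0, 0],
    [1, 0, 0, 0, 0],
  ],
)

```text
time: 3.85
tool_pos: [475.9, -8.4, 54.9]
tcp_rot: [3.141, -0.0, 0.301]
contact_force: [-0.5, -0.0, -0.1]
grip_width: 91.2
finger_force: 0.0
```

Emit:
step_arm(
  deltas=[
    [1, 0, 0, 0.02, 0],
    [1, 0, 0, 0.02, 0],
    [1, 0, 0, 0.01, 0],
    [1, 0, 0, 0, 0],
  ],
)

```text
time: 4.25
tool_pos: [475.0, -8.3, 28.7]
tcp_rot: [-3.141, 0.002, 0.301]
contact_force: [0.1, -0.4, -0.8]
grip_width: 91.6
finger_force: 0.0
```

```bash
python3 - <<'E'
from h import *
im,d=snap('side','s3')
f,cx,cy,R,t,_=cam('side')
vv,uu=np.mgrid[215:290,255:325]; D=d[215:290,255:325]
C=np.stack([(uu-cx)/f*D,(vv-cy)/f*D,D],-1); W=(C-t)@R
for c in range(26,46,4): print(255+c,[(215+r,*W[r,c].round().astype(int).tolist()) for r in range(20,50,3)])
crop('s3',230,210,350,300,6); move(477,-5,.3,30)
E
```

```text
281 [(235, 457, 81, 157), (238, 454, 85, 155), (241, 455, 85, 148), (244, 456, 83, 139), (247, 459, 77, 126), (250, 458, 77, 120), (253, 490, 22, 51), (256, 489, 23, 45), (259, 489, 22, 36), (262, 490, 21, 26)]
285 [(235, 451, 78, 157), (238, 449, 82, 155), (241, 448, 83, 150), (244, 449, 81, 141), (247, 452, 76, 129), (250, 452, 76, 122), (253, 452, 75, 114), (256, 464, 53, 83), (259, 463, 55, 78), (262, 463, 54, 69)]
289 [(235, 446, 75, 157), (238, 443, 80, 156), (241, 443, 80, 150), (244, 444, 77, 141), (247, 446, 74, 130), (250, 446, 73, 123), (253, 446, 72, 115), (256, 455, 55, 89), (259, 456, 53, 80), (262, 456, 53, 72)]
293 [(235, 440, 72, 158), (238, 437, 77, 157), (241, 436, 79, 152), (244, 437, 76, 143), (247, 439, 72, 131), (250, 440, 71, 124), (253, 439, 72, 119), (256, 449, 51, 88), (259, 449, 50, 80), (262, 450, 50, 72)]
297 [(235, 435, 68, 157), (238, 432, 74, 157), (241, 430, 77, 153), (244, 431, 75, 145), (247, 431, 75, 138), (250, 433, 70, 127), (253, 433, 70, 120), (256, 460, 14, 51), (259, 460, 12, 42), (262, 459, 14, 35)]
t 4.3 pos [475.4  -8.4  29.2] rpy [-3.141e+00  1.000e-03  3.010e-01] w 92.1 F [-0.1  0.4 -0.6] | share shift [ 0.005  -0.0055 -0.0016] turn 0.0
```

View pics/s3_c.png

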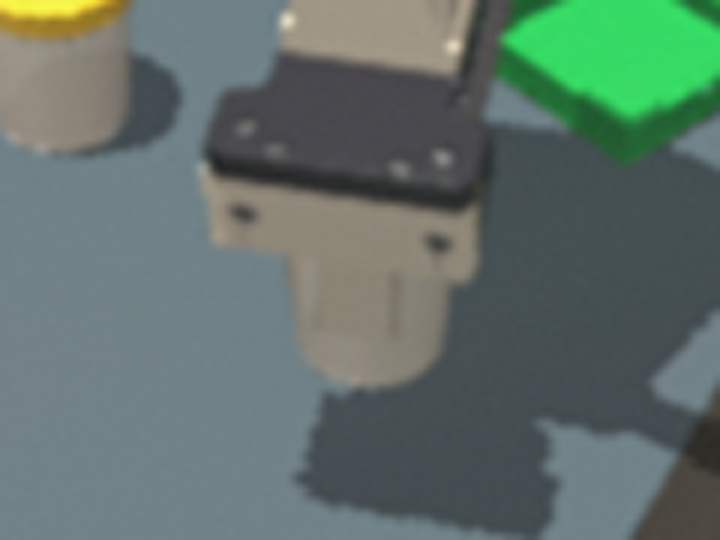

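```bash
python3 - <<'E'
from h import *
d=np.load('pics/s3.npz')['d']
for u in(287,290,293): print(u,[(v,*world('side',u,v,d[v,u]).round().astype(int).tolist()) for v in range(256,274)])
E
```

```text
287 [(256, 459, 56, 88), (257, 460, 53, 82), (258, 460, 54, 80), (259, 460, 53, 78), (260, 460, 53, 75), (261, 459, 54, 73), (262, 460, 52, 69), (263, 460, 53, 67), (264, 460, 53, 65), (265, 459, 53, 63), (266, 476, 21, 22), (267, 476, 22, 20), (268, 476, 22, 17), (269, 476, 22, 15), (270, 476, 22, 12), (271, 476, 21, 8), (272, 476, 21, 5), (273, 476, 21, 3)]
290 [(256, 454, 54, 88), (257, 455, 51, 83), (258, 455, 51, 81), (259, 455, 51, 77), (260, 455, 51, 75), (261, 455, 52, 74), (262, 455, 50, 70), (263, 455, 51, 68), (264, 454, 52, 66), (265, 455, 50, 62), (266, 470, 21, 25), (267, 470, 21, 23), (268, 470, 21, 19), (269, 470, 21, 17), (270, 471, 18, 11), (271, 470, 20, 11), (272, 470, 20, 8), (273, 471, 19, 3)]
293 [(256, 449, 51, 88), (257, 449, 51, 86), (258, 450, 50, 82), (259, 449, 50, 80), (260, 449, 50, 78), (261, 449, 51, 76), (262, 450, 50, 72), (263, 450, 49, 69), (264, 449, 51, 69), (265, 449, 50, 65), (266, 449, 50, 63), (267, 466, 17, 21), (268, 465, 17, 19), (269, 466, 16, 15), (270, 465, 17, 13), (271, 465, 17, 10), (272, 466, 15, 5), (273, 466, 16, 4)]
```

Depth places the fingertip at z≈62 with a reported TCP of 29, so the tip is really 33 mm above the reported TCP. The planar position agrees. I'll correct the height from what I see: tip at 43 means a reported z of 10.

Emit:
step_arm(
  deltas=[
    [1, 0.004, -0.005, 0.02, 0],
    [1, 0, 0, 0.018, 0],
    [1, 0, 0, 0, 0],
    [0, 0, 0, 0, 0],
    [0, 0, 0, 0, 0],
    [0, 0, 0, 0, 0],
    [0, 0, 0, 0, 0],
    [0, 0, 0, 0, 0],
  ],
)

```text
time: 5.1
tool_pos: [477.2, -5.5, 11.1]
tcp_rot: [3.141, -0.0, 0.301]
contact_force: [0.0, -0.1, 0.3]
grip_width: 61.8
finger_force: 30.0
```

Emit:
step_arm(
  deltas=[
    [0, 0, 0, 0, 0],
    [0, 0, 0, 0, 0],
  ],
)

```text
time: 5.3
tool_pos: [477.2, -5.5, 11.1]
tcp_rot: [3.141, -0.0, 0.301]
contact_force: [-0.4, -0.1, 2.3]
grip_width: 61.7
finger_force: 30.0
```

Emit:
step_arm(
  deltas=[
    [0, 0, 0, -0.04, 0],
    [0, 0, 0, -0.06, 0],
    [0, 0, 0, -0.04, 0],
    [0, 0.012, -0.05, 0, 0],
    [0, 0.015, -0.066, 0, 0],
    [0, 0.015, -0.066, 0, 0],
    [0, 0.015, -0.066, 0, 0],
    [0, 0.015, -0.066, 0, 0],
  ],
)

```text
time: 6.1
tool_pos: [464.4, 156.4, 80.7]
tcp_rot: [3.142, 0.0, 0.301]
contact_force: [0.5, -0.1, -0.8]
grip_width: 61.6
finger_force: 30.0
```

Emit:
step_arm(
  deltas=[
    [0, 0.015, -0.066, 0, 0],
    [0, 0.015, -0.066, 0, 0],
    [0, 0.015, -0.066, 0, 0],
    [0, 0, 0, 0, -0.06],
    [0, 0, 0, 0, -0.06],
    [0, 0, 0, 0, 0],
  ],
)

```text
time: 6.7
tool_pos: [456.6, 256.6, 80.5]
tcp_rot: [3.142, 0.001, 0.491]
contact_force: [-0.3, 0.5, -0.7]
grip_width: 62.0
finger_force: 30.0
```

```bash
python3 - <<'E'
from h import *
move(458,257,.5,15); im,d=snap('side','s4'); crop('s4',160,200,340,400,3)
E
```

```text
t 6.7 pos [456.6 256.6  80.5] rpy [3.142e+00 1.000e-03 4.910e-01] w 62.0 F [-0.3  0.5 -0.7] | share shift [0.0028 0.0007 0.131 ] turn -0.006
```

View pics/s4_c.png

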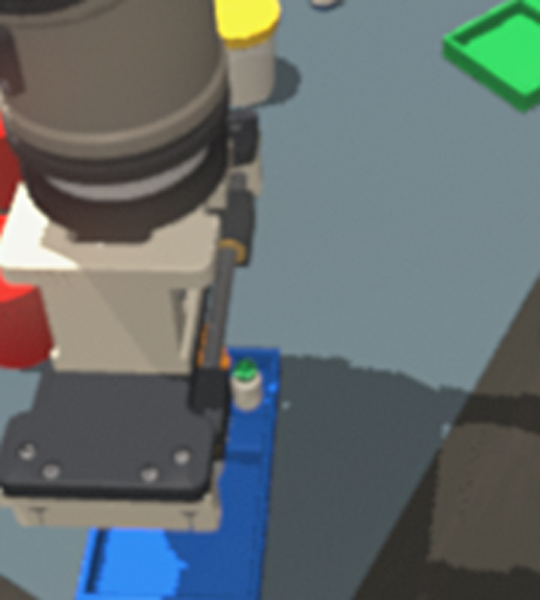

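The crop shows the hand over the cup bay and the green dropper standing at (246,380). I'll lower the cup.

Emit:
step_arm(
  deltas=[
    [0, 0.003, 0.001, 0.04, 0],
    [0, 0, 0, 0.04, 0],
    [0, 0, 0, 0.03, 0],
    [0, 0, 0, 0.014, 0],
    [0, 0, 0, 0.004, 0],
    [0, 0, 0, 0.002, 0],
    [0, 0, 0, 0, 0],
  ],
)

```text
time: 7.45
tool_pos: [459.1, 256.8, 16.5]
tcp_rot: [3.141, -0.001, 0.489]
contact_force: [0.3, 0.2, -0.2]
grip_width: 62.0
finger_force: 30.0
```

Emit:
step_arm(
  deltas=[
    [0, 0, 0, 0.002, 0],
    [0, 0, 0, 0.001, 0],
    [0, 0, 0, 0, 0],
  ],
)

```text
time: 7.75
tool_pos: [459.1, 256.9, 15.1]
tcp_rot: [3.141, -0.001, 0.489]
contact_force: [-1.2, -0.4, 4.0]
grip_width: 62.0
finger_force: 30.0
```

Emit:
step_arm(
  deltas=[
    [1, 0, 0, 0, 0],
    [1, 0, 0, 0, 0],
    [1, 0, 0, 0, 0],
    [1, 0, 0, 0, 0],
    [1, 0, 0, -0.04, 0],
    [1, 0, 0, -0.08, 0],
    [1, 0, 0, -0.08, 0],
    [1, 0, 0, 0, 0],
  ],
)

```text
time: 8.55
tool_pos: [461.8, 257.9, 119.5]
tcp_rot: [3.14, -0.01, 0.489]
contact_force: [1.2, 0.6, 0.1]
grip_width: 91.7
finger_force: 0.0
```

```bash
python3 - <<'E'
from h import *
move(550,95,.5,110)
E
```

```text
t 8.55 pos [461.8 257.9 119.5] rpy [ 3.14  -0.01   0.489] w 91.7 F [1.2 0.6 0.1] | share shift [0.0026 0.3705 0.019 ] turn -0.007
```

Emit:
step_arm(
  deltas=[
    [0.55, -0.043, 0.053, 0, 0],
    [0.55, -0.043, 0.053, 0, 0],
    [0.55, -0.043, 0.053, 0, 0],
    [0.55, -0.043, 0.053, 0, 0],
    [0.55, -0.043, 0.053, 0, 0],
    [0.55, 0, 0, 0, 0],
  ],
)

```text
time: 9.15
tool_pos: [424.8, 86.4, 113.7]
tcp_rot: [-3.142, 0.002, 0.486]
contact_force: [-0.7, 0.3, -0.1]
grip_width: 51.6
finger_force: 0.0
```

```bash
python3 - <<'E'
from h import *
im,d=snap('top','t5'); crop('t5',115,165,245,275,5)
snap('side','s5'); move(603,95,.5,60)
E
```

```text
t 9.25 pos [425.9  88.8 114. ] rpy [-3.141  0.     0.487] w 50.9 F [-0.2 -0.1  0.1] | share shift [0.3188 0.1549 0.1081] turn -0.008
```

View pics/t5_c.png

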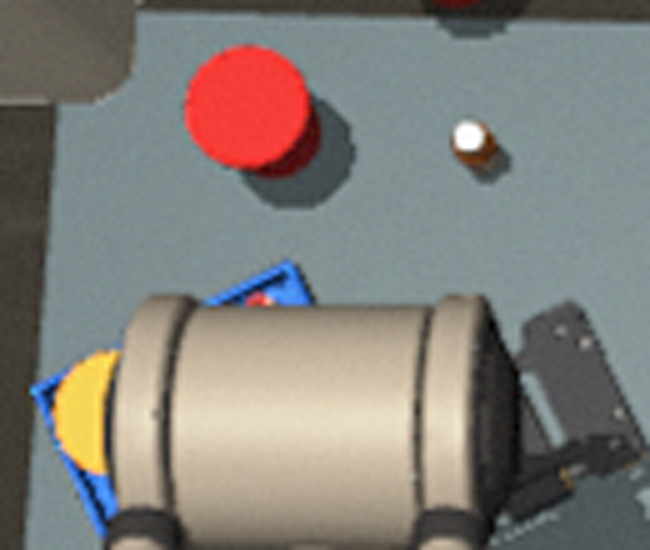

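The crop shows the orange cup seated in its bay at (85,410) and the brown vial's cap at (469,137), which is about (606,95).

Emit:
step_arm(
  deltas=[
    [0.55, 0.065, 0.0313, 0.02, 0],
    [0.55, 0.065, 0.0313, 0.02, 0],
    [0.55, 0.065, 0.0313, 0.02, 0],
    [0.55, 0.065, 0.0313, 0.02, 0],
    [0.55, 0.065, 0.0313, 0.02, -0.008],
    [0.55, 0, 0, 0, 0],
  ],
)

```text
time: 9.85
tool_pos: [609.0, 97.9, 61.5]
tcp_rot: [-3.141, 0.0, 0.503]
contact_force: [0.4, -0.3, -1.0]
grip_width: 50.8
finger_force: 0.0
```

```bash
python3 - <<'E'
from h import *
move(606,95.5,.5,-7); im,d=snap('side','s6'); crop('s6',130,170,290,300,4)
E
```

```text
t 9.85 pos [609.   97.9  61.5] rpy [-3.141  0.     0.503] w 50.8 F [ 0.4 -0.3 -1. ] | share shift [-0.0075  0.0013  0.137 ] turn 0.002
```

View pics/s6_c.png

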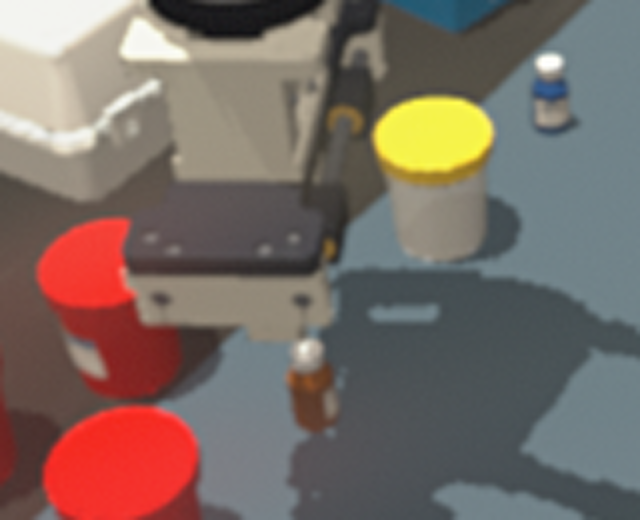

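```bash
python3 - <<'E'
from h import *
d=np.load('pics/s6.npz')['d']
P=lambda a,b:(130-.375+a/4,170-.375+b/4)
print('cap side',atz('side',*P(308,341),47).round(1), 'base', atz('side',*P(317,425),0).round(1),'body',[world('side',*P(a,b),d[int(P(a,b)[1]),int(P(a,b)[0])]).round().tolist() for a,b in((312,385),(316,415),(308,352))])
print('finger',[world('side',*P(a,b),d[int(P(a,b)[1]),int(P(a,b)[0])]).round().tolist() for a,b in((260,328),(272,334),(290,336))])
dt=np.load('pics/t5.npz'); im=dt['im'].astype(int); m=(im[185:200,200:218].min(2)>170); ys,xs=np.nonzero(m); print('top cap',xs.mean()+200,ys.mean()+185,atz('top',xs.mean()+200,ys.mean()+185,47).round(1))
E
```

```text
cap side [611.   92.4  47. ] base [605.5 101.1   0. ] body [[603.0, 103.0, 31.0], [601.0, 105.0, 13.0], [607.0, 98.0, 46.0]]
finger [[593.0, 138.0, 103.0], [589.0, 136.0, 99.0], [582.0, 132.0, 98.0]]
top cap 208.25 191.67857142857142 [606.9  96.4  47. ]
```

Emit:
step_arm(
  deltas=[
    [0.55, -0.006, 0.001, 0.04, 0],
    [0.55, 0, 0, 0.04, 0],
    [0.55, 0, 0, 0.04, 0],
    [0.55, 0, 0, 0.017, 0],
    [0.55, 0, 0, 0, 0],
    [0, 0, 0, 0, 0],
    [0, 0, 0, 0, 0],
    [0, 0, 0, 0, 0],
  ],
)

```text
time: 10.7
tool_pos: [604.5, 94.7, -3.0]
tcp_rot: [3.141, -0.002, 0.502]
contact_force: [-0.3, -1.1, 0.6]
grip_width: 31.4
finger_force: 0.0
```

Emit:
step_arm(
  deltas=[
    [0, 0, 0, 0, 0],
    [0, 0, 0, 0, 0],
    [0, 0, 0, 0, 0],
  ],
)

```text
time: 11.0
tool_pos: [604.2, 94.6, -3.5]
tcp_rot: [3.141, -0.001, 0.502]
contact_force: [-0.4, -0.8, 4.7]
grip_width: 21.1
finger_force: 30.0
```

Emit:
step_arm(
  deltas=[
    [0, 0, 0, -0.03, 0],
    [0, 0, 0, -0.05, 0],
    [0, 0, 0, -0.05, 0],
    [0, 0, 0, 0, 0],
  ],
)

```text
time: 11.4
tool_pos: [606.4, 94.7, 65.3]
tcp_rot: [3.138, -0.007, 0.502]
contact_force: [0.1, -0.6, -0.0]
grip_width: 21.0
finger_force: 30.0
```

```bash
python3 - <<'E'
from h import *
move(494.5,185.5,.5,60)
E
```

```text
t 11.4 pos [606.4  94.7  65.3] rpy [ 3.138 -0.007  0.502] w 21.0 F [ 0.1 -0.6 -0. ] | share shift [-0.1088 -0.2668  0.0107] turn 0.001
```

Emit:
step_arm(
  deltas=[
    [0, -0.021, -0.05, 0, 0],
    [0, -0.021, -0.055, 0, 0],
    [0, -0.021, -0.055, 0, 0],
    [0, -0.021, -0.055, 0, 0],
    [0, -0.021, -0.05, 0, 0],
    [0, 0, 0, 0, 0],
    [0, 0, 0, 0, 0],
  ],
)

```text
time: 12.1
tool_pos: [494.0, 185.7, 61.0]
tcp_rot: [3.141, -0.0, 0.503]
contact_force: [0.1, 0.1, -0.2]
grip_width: 21.1
finger_force: 30.0
```

```bash
python3 - <<'E'
from h import *
move(494.5,185.5,.5,60); im,d=snap('side','s7'); crop('s7',150,240,300,390,4)
E
```

```text
t 12.1 pos [494.  185.7  61. ] rpy [ 3.141 -0.     0.503] w 21.1 F [ 0.1  0.1 -0.2] | share shift [0.0007 0.0009 0.0019] turn 0.002
```

View pics/s7_c.png

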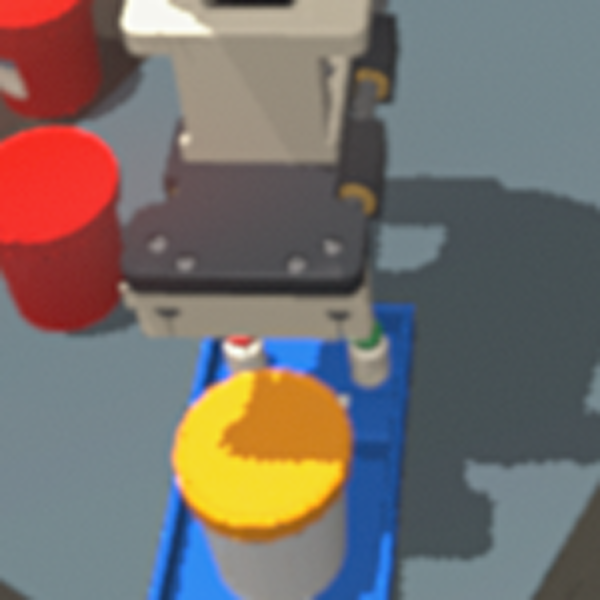

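```bash
python3 - <<'E'
from h import *
z=np.load('pics/side0.npz'); im=z['im'].astype(int); d=z['d']
sub=im[312:345,200:255]
r=(sub[...,0]-sub[...,1:].max(2)>60); g=(sub[...,1]-np.maximum(sub[...,0],sub[...,2])>25)
for n,m in(('r',r),('g',g)):
    ys,xs=np.nonzero(m); print(n,m.sum(),xs.mean()+200,ys.mean()+312,ys.min()+312,ys.max()+312,atz('side',xs.mean()+200,ys.mean()+312,35).round(1))
z=np.load('pics/top0.npz'); im=z['im'].astype(int); sub=im[215:255,155:190]
r=(sub[...,0]-sub[...,1:].max(2)>60); g=(sub[...,1]-np.maximum(sub[...,0],sub[...,2])>10)
for n,m in(('r',r),('g',g)):
    ys,xs=np.nonzero(m); print(n,m.sum(),atz('top',xs.mean()+155,ys.mean()+215,37).round(1))
E
```

```text
r 53 209.79245283018867 322.1509433962264 319 326 [519.3 204.   35. ]
g 40 241.325 322.975 320 326 [474.  179.8  35. ]
r 17 [517.7 199.   37. ]
g 21 [473.2 174.6  37. ]
```

Emit:
step_arm(
  deltas=[
    [0, 0, 0, 0.03, 0],
    [0, 0, 0, 0.02, 0],
    [0, 0, 0, 0, 0],
  ],
)

```text
time: 12.45
tool_pos: [493.5, 184.7, 34.3]
tcp_rot: [-3.141, 0.003, 0.501]
contact_force: [-0.6, -0.7, -0.2]
grip_width: 21.3
finger_force: 30.0
```

```bash
python3 - <<'E'
from h import *
move(494.5,185.5,.5,1); im,d=snap('side','s8'); crop('s8',150,270,270,390,5)
E
```

```text
t 12.45 pos [493.5 184.7  34.3] rpy [-3.141e+00  3.000e-03  5.010e-01] w 21.3 F [-0.6 -0.7 -0.2] | share shift [ 0.0025 -0.0005  0.0666] turn 0.001
```

View pics/s8_c.png

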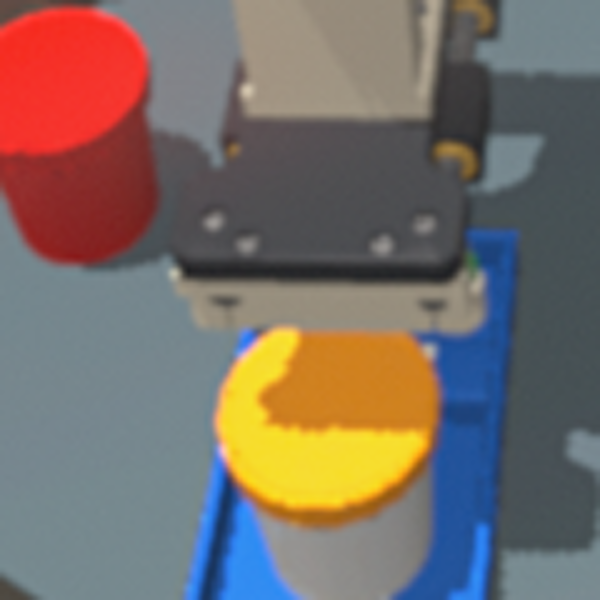

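Droppers' midpoint is at about (495.5,187), the hand is over it, and the cup is clear below the body. I'll lower slowly and watch the force.

Emit:
step_arm(
  deltas=[
    [0, 0, -0.001, 0.02, 0],
    [0, 0, 0, 0.02, 0],
    [0, 0, 0, 0.015, 0],
    [0, 0, 0, 0.005, 0],
    [0, 0, 0, 0.003, 0],
    [0, 0, 0, 0, 0],
    [0, 0, 0, 0, 0],
  ],
)

```text
time: 13.2
tool_pos: [494.1, 186.0, 4.6]
tcp_rot: [3.141, -0.001, 0.502]
contact_force: [0.5, 0.3, 0.9]
grip_width: 21.6
finger_force: 30.0
```

Emit:
step_arm(
  deltas=[
    [0, 0, 0, 0.003, 0],
    [0, 0, 0, 0.002, 0],
    [0, 0, 0, 0.001, 0],
    [0, 0, 0, 0, 0],
  ],
)

```text
time: 13.6
tool_pos: [493.8, 185.9, 1.3]
tcp_rot: [3.142, 0.0, 0.502]
contact_force: [-1.2, -0.8, -0.0]
grip_width: 21.5
finger_force: 30.0
```

Emit:
step_arm(
  deltas=[
    [0, 0, 0, 0.001, 0],
    [0, 0, 0, 0.001, 0],
    [0, 0, 0, 0, 0],
  ],
)

```text
time: 13.9
tool_pos: [493.9, 186.0, 0.5]
tcp_rot: [3.141, -0.0, 0.502]
contact_force: [-0.3, 0.2, 1.9]
grip_width: 21.2
finger_force: 30.0
```

Emit:
step_arm(
  deltas=[
    [0, 0, 0, 0.001, 0],
    [0, 0, 0, 0, 0],
  ],
)

```text
time: 14.1
tool_pos: [494.0, 186.0, 0.5]
tcp_rot: [3.141, -0.0, 0.502]
contact_force: [-2.2, -0.5, 6.4]
grip_width: 21.4
finger_force: 30.0
```

Emit:
step_arm(
  deltas=[
    [0.38, 0, 0, 0, 0],
    [0.38, 0, 0, 0, 0],
    [0.38, 0, 0, 0, 0],
    [0.38, 0, 0, -0.01, 0],
    [0.38, 0, 0, -0.03, 0],
    [0.38, 0, 0, -0.06, 0],
    [0.38, 0, 0, -0.08, 0],
    [0.38, 0, 0, -0.05, 0],
  ],
)

```text
time: 14.9
tool_pos: [494.7, 185.9, 117.3]
tcp_rot: [3.14, -0.002, 0.502]
contact_force: [0.8, 0.5, -0.3]
grip_width: 34.8
finger_force: 0.0
```

```bash
python3 - <<'E'
from h import *
move(500,-40,.3,130)
E
```

```text
t 14.9 pos [494.7 185.9 117.3] rpy [ 3.14e+00 -2.00e-03  5.02e-01] w 34.8 F [ 0.8  0.5 -0.3] | share shift [-0.2082  0.4012 -0.0254] turn 0.128
```

Emit:
step_arm(
  deltas=[
    [0.6, -0.035, 0.067, 0, 0],
    [1, -0.035, 0.067, 0, 0],
    [1, -0.035, 0.067, 0, 0],
    [1, -0.035, 0.067, 0, 0],
    [1, -0.035, 0.067, 0, 0],
    [1, -0.035, 0.067, 0, 0],
    [1, 0, 0, 0, 0.09],
    [1, 0, 0, 0, 0.09],
  ],
)

```text
time: 15.7
tool_pos: [498.4, -42.4, 114.8]
tcp_rot: [3.141, 0.0, 0.211]
contact_force: [-0.3, 0.3, -0.1]
grip_width: 90.4
finger_force: 0.0
```

```bash
python3 - <<'E'
from h import *
snap('side','s9'); snap('top','t9')
a=np.load('pics/s9.npz')['im'][290:410,170:280,::-1]; b=np.load('pics/t9.npz')['im'][165:295,115:260,::-1]
a=cv2.resize(a,(370,404),interpolation=2); b=cv2.resize(b,(430,386),interpolation=2)
o=np.zeros((404,800,3),np.uint8); o[:,:370]=a; o[:386,370:]=b; cv2.imwrite('pics/m9.png',o); move(630,-48,.2,11)
E
```

```text
t 15.8 pos [498.4 -41.4 114.8] rpy [3.141 0.    0.217] w 91.2 F [-0.6  0.4 -1.2] | share shift [0.2542 0.0695 0.2076] turn 0.011
```

View pics/m9.png

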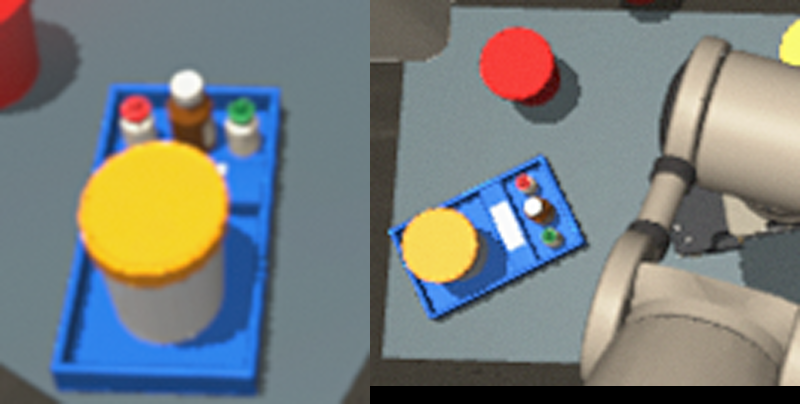

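The blue kit is right: the vial (190,110) stands between both upright droppers, and the cup (150,240) is in the square bay. Next is the yellow cup.

Emit:
step_arm(
  deltas=[
    [1, 0.06, 0.017, 0, 0],
    [1, 0.07, 0.018, 0, 0],
    [1, 0.07, 0.018, 0, 0],
    [1, 0.054, 0.016, 0, 0],
    [1, 0, 0, 0, 0],
    [1, 0, 0, 0, 0],
  ],
)

```text
time: 16.4
tool_pos: [629.4, -46.5, 114.1]
tcp_rot: [-3.141, 0.002, 0.222]
contact_force: [0.3, 0.3, -0.3]
grip_width: 91.4
finger_force: 0.0
```

```bash
python3 - <<'E'
from h import *
move(630,-48,.2,11)
E
```

```text
t 16.4 pos [629.4 -46.5 114.1] rpy [-3.141e+00  2.000e-03  2.220e-01] w 91.4 F [ 0.3  0.3 -0.3] | share shift [0.0004 0.0032 0.2061] turn 0.014
```

Emit:
step_arm(
  deltas=[
    [1, 0, 0.003, 0.05, 0],
    [1, 0, 0, 0.06, 0],
    [1, 0, 0, 0.06, 0],
    [1, 0, 0, 0.036, 0],
    [1, 0, 0, 0, 0],
    [1, 0, 0, 0, 0],
    [0, 0, 0, 0, 0],
    [0, 0, 0, 0, 0],
  ],
)

```text
time: 17.2
tool_pos: [631.0, -48.4, 13.5]
tcp_rot: [3.14, -0.002, 0.22]
contact_force: [0.1, 0.5, -0.8]
grip_width: 80.1
finger_force: 0.0
```

Emit:
step_arm(
  deltas=[
    [0, 0, 0, 0, 0],
    [0, 0, 0, 0, 0],
    [0, 0, 0, 0, 0],
    [0, 0, 0, 0, 0],
  ],
)

```text
time: 17.6
tool_pos: [630.6, -48.3, 12.4]
tcp_rot: [3.141, -0.001, 0.219]
contact_force: [-0.5, 1.0, 2.7]
grip_width: 62.0
finger_force: 30.0
```

Emit:
step_arm(
  deltas=[
    [0, 0, 0, -0.04, 0],
    [0, 0, 0, -0.06, 0],
    [0, 0, 0, -0.05, 0],
    [0, -0.05, 0.023, 0, 0],
    [0, -0.067, 0.031, 0, 0],
    [0, -0.067, 0.031, 0, 0],
    [0, -0.067, 0.031, 0, 0],
    [0, -0.067, 0.031, 0, 0],
  ],
)

```text
time: 18.4
tool_pos: [489.7, -155.2, 86.7]
tcp_rot: [-3.142, 0.0, 0.219]
contact_force: [0.1, -0.5, -0.9]
grip_width: 62.0
finger_force: 30.0
```

Emit:
step_arm(
  deltas=[
    [0, -0.067, 0.031, 0, 0],
    [0, 0, 0, 0, 0.08],
    [0, 0, 0, 0, 0.09],
    [0, 0, 0, 0, 0.09],
    [0, 0, 0, 0, 0.09],
    [0, 0, 0, 0, 0],
    [0, 0, 0, 0, 0],
  ],
)

```text
time: 19.1
tool_pos: [461.6, -176.9, 86.8]
tcp_rot: [3.142, 0.0, -0.327]
contact_force: [-0.6, 0.8, -0.7]
grip_width: 61.7
finger_force: 30.0
```

```bash
python3 - <<'E'
from h import *
move(461,-177,-.35,17)
E
```

```text
t 19.1 pos [ 461.6 -176.9   86.8] rpy [ 3.142  0.    -0.327] w 61.7 F [-0.6  0.8 -0.7] | share shift [-0.0011  0.0005  0.1395] turn 0.015
```

Emit:
step_arm(
  deltas=[
    [0, 0, 0, 0.04, 0.015],
    [0, 0, 0, 0.05, 0],
    [0, 0, 0, 0.03, 0],
    [0, 0, 0, 0.014, 0],
    [0, 0, 0, 0.004, 0],
    [0, 0, 0, 0, 0],
    [0, 0, 0, 0, 0],
  ],
)

```text
time: 19.8
tool_pos: [462.3, -177.3, 18.7]
tcp_rot: [3.141, -0.002, -0.354]
contact_force: [0.2, 0.4, -0.4]
grip_width: 62.0
finger_force: 30.0
```

Emit:
step_arm(
  deltas=[
    [0, 0, 0, 0.002, 0],
    [0, 0, 0, 0.001, 0],
    [0, 0, 0, 0.001, 0],
    [0, 0, 0, 0, 0],
  ],
)

```text
time: 20.2
tool_pos: [462.0, -177.1, 16.4]
tcp_rot: [3.141, -0.001, -0.354]
contact_force: [-0.9, 0.6, 2.9]
grip_width: 61.8
finger_force: 30.0
```

Emit:
step_arm(
  deltas=[
    [0, 0, 0, 0.001, 0],
    [0, 0, 0, 0, 0],
    [1, 0, 0, 0, 0],
    [1, 0, 0, 0, 0],
    [1, 0, 0, 0, 0],
    [1, 0, 0, 0, 0],
    [1, 0, 0, -0.04, 0],
    [1, 0, 0, -0.08, 0],
  ],
)

```text
time: 21.0
tool_pos: [459.7, -176.0, 73.6]
tcp_rot: [-3.141, 0.007, -0.354]
contact_force: [1.1, -0.5, -0.4]
grip_width: 92.0
finger_force: 0.0
```

Emit:
step_arm(
  deltas=[
    [0.55, 0, 0, -0.06, 0],
    [0.55, 0, 0, -0.02, 0],
    [0.55, 0, 0, 0, 0],
  ],
)

```text
time: 21.3
tool_pos: [462.4, -177.4, 116.5]
tcp_rot: [3.141, -0.003, -0.354]
contact_force: [-0.1, -0.2, -0.5]
grip_width: 72.2
finger_force: 0.0
```

```bash
python3 - <<'E'
from h import *
z=np.load('pics/top0.npz')['im'].astype(int); m=(z[180:196,303:321].min(2)>170); ys,xs=np.nonzero(m); p=atz('top',xs.mean()+303,ys.mean()+180,47); print(m.sum(),xs.mean()+303,ys.mean()+180,p.round(1))
move(p[0],p[1],-.35,60)
E
```

```text
28 311.67857142857144 185.32142857142858 [ 630.1 -164.4   47. ]
t 21.3 pos [ 462.4 -177.4  116.5] rpy [ 3.141e+00 -3.000e-03 -3.540e-01] w 72.2 F [-0.1 -0.2 -0.5] | share shift [ 0.3056 -0.1407  0.1129] turn -0.003
```

Emit:
step_arm(
  deltas=[
    [0.55, 0.05, -0.0235, 0, 0],
    [0.55, 0.05, -0.0235, 0.01, 0],
    [0.55, 0.05, -0.0235, 0.02, 0],
    [0.55, 0.05, -0.0235, 0.03, 0],
    [0.55, 0.05, -0.0235, 0.03, 0],
    [0.55, 0.052, -0.0235, 0.02, 0],
    [0.55, 0, 0, 0, 0],
    [0.55, 0, 0, 0, 0],
  ],
)

```text
time: 22.1
tool_pos: [626.5, -162.7, 57.7]
tcp_rot: [3.141, 0.004, -0.354]
contact_force: [-0.0, -0.3, -0.6]
grip_width: 50.5
finger_force: 0.0
```

```bash
python3 - <<'E'
from h import *
move(628.5,-164.2,-.35,-6); im,d=snap('side','s10'); crop('s10',210,120,350,225,5)
f,cx,cy,R,t,_=cam('side'); p=bot.get_obs()['tool_pos']
for q in((p[0],p[1],47),(628.5,-164.2,47)):
    q=R@np.array(q)+t; print((q[0]/q[2]*f+cx-210)*5,(q[1]/q[2]*f+cy-120)*5)
E
```

```text
t 22.1 pos [ 626.5 -162.7   57.7] rpy [ 3.141  0.004 -0.354] w 50.5 F [-0.  -0.3 -0.6] | share shift [0.0049 0.0015 0.1274] turn -0.002
294.5770286734884 329.17972107344383
292.1309719344251 326.61171012849377
```

View pics/s10_c.png

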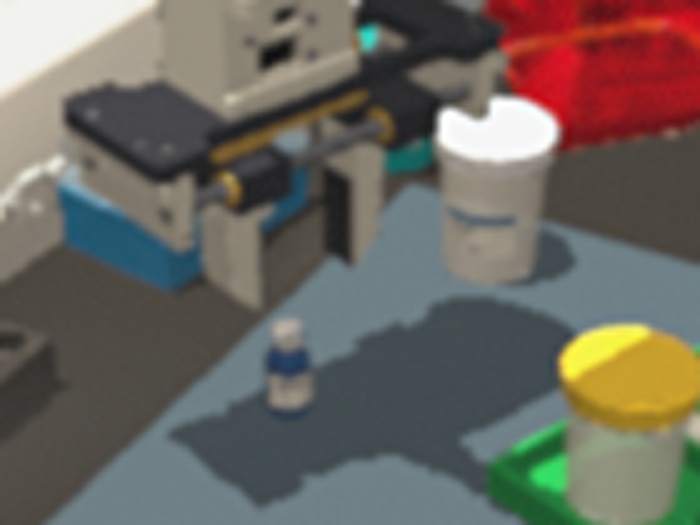

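The dark blue vial's cap is at (288,325), which matches the prediction to within 2 mm. The yellow cup stands in the green tray at (625,430). I'll descend and grip.

Emit:
step_arm(
  deltas=[
    [0.55, 0.005, 0.001, 0.04, 0],
    [0.55, 0, 0, 0.04, 0],
    [0.55, 0, 0, 0.03, 0],
    [0.55, 0, 0, 0.02, 0],
    [0.55, 0, 0, 0, 0],
    [0.55, 0, 0, 0, 0],
    [0, 0, 0, 0, 0],
    [0, 0, 0, 0, 0],
  ],
)

```text
time: 22.95
tool_pos: [630.5, -164.8, -3.6]
tcp_rot: [3.141, -0.002, -0.354]
contact_force: [0.0, -0.0, -1.1]
grip_width: 38.5
finger_force: 0.0
```

Emit:
step_arm(
  deltas=[
    [0, 0, 0, 0, 0],
    [0, 0, 0, 0, 0],
    [0, 0, 0, 0, 0],
    [0, 0, 0, 0, 0],
  ],
)

```text
time: 23.35
tool_pos: [630.1, -164.6, -4.3]
tcp_rot: [3.142, -0.0, -0.354]
contact_force: [-0.4, 0.7, 2.5]
grip_width: 21.2
finger_force: 30.0
```

Emit:
step_arm(
  deltas=[
    [0, 0, 0, -0.03, 0],
    [0, 0, 0, -0.06, 0],
    [0, 0, 0, -0.05, 0],
    [0, -0.045, 0.044, 0, 0],
    [0, -0.052, 0.051, 0, 0],
    [0, -0.052, 0.051, 0, 0],
    [0, -0.052, 0.051, 0, 0],
    [0, -0.052, 0.051, 0, 0],
  ],
)

```text
time: 24.15
tool_pos: [467.2, -237.6, 66.5]
tcp_rot: [3.141, -0.001, -0.354]
contact_force: [-0.4, -0.2, -1.0]
grip_width: 21.0
finger_force: 30.0
```

Emit:
step_arm(
  deltas=[
    [0, -0.052, 0.051, 0, 0],
    [0, 0, 0, 0, 0],
    [0, 0, 0, 0, 0],
    [0, 0, 0, 0, 0],
  ],
)

```text
time: 24.55
tool_pos: [436.1, -252.1, 66.1]
tcp_rot: [3.141, -0.002, -0.354]
contact_force: [1.2, -0.5, -0.3]
grip_width: 21.1
finger_force: 30.0
```

```bash
python3 - <<'E'
from h import *
move(434,-252,-.35,0); im,d=snap('side','s11'); crop('s11',280,110,420,215,5)
E
```

```text
t 24.55 pos [ 436.1 -252.1   66.1] rpy [ 3.141e+00 -2.000e-03 -3.540e-01] w 21.1 F [ 1.2 -0.5 -0.3] | share shift [-0.004   0.0013  0.1322] turn -0.002
```

View pics/s11_c.png

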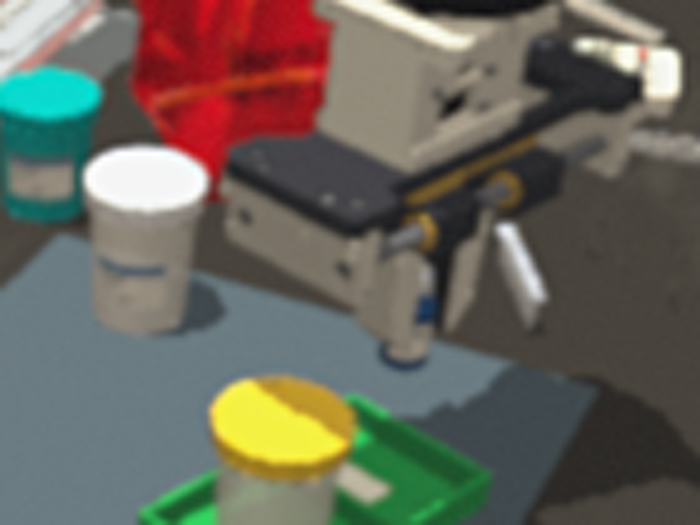

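The crop shows the vial held upright at (408,330), with the yellow cup and white cup (145,240) undisturbed. I'll lower it.

Emit:
step_arm(
  deltas=[
    [0, -0.003, 0.001, 0.03, 0],
    [0, 0, 0, 0.04, 0],
    [0, 0, 0, 0.03, 0],
    [0, 0, 0, 0.018, 0],
    [0, 0, 0, 0.006, 0],
    [0, 0, 0, 0, 0],
    [0, 0, 0, 0, 0],
  ],
)

```text
time: 25.3
tool_pos: [434.0, -252.1, 3.9]
tcp_rot: [3.141, -0.001, -0.354]
contact_force: [-0.5, -0.6, 0.5]
grip_width: 21.6
finger_force: 30.0
```

Emit:
step_arm(
  deltas=[
    [0, 0, 0, 0.003, 0],
    [0, 0, 0, 0.002, 0],
    [0, 0, 0, 0.002, 0],
    [0, 0, 0, 0, 0],
  ],
)

```text
time: 25.7
tool_pos: [433.4, -251.9, -0.1]
tcp_rot: [3.142, 0.0, -0.354]
contact_force: [-0.8, 0.7, 0.2]
grip_width: 21.4
finger_force: 30.0
```

Emit:
step_arm(
  deltas=[
    [0, 0, 0, 0.001, 0],
    [0, 0, 0, 0, 0],
  ],
)

```text
time: 25.9
tool_pos: [433.5, -252.0, -0.3]
tcp_rot: [3.141, -0.0, -0.354]
contact_force: [-0.9, 0.5, 2.7]
grip_width: 21.5
finger_force: 30.0
```

Contact, so I release, lift clear and withdraw.

Emit:
step_arm(
  deltas=[
    [0, 0, 0, 0.001, 0],
    [0.4, 0, 0, 0, 0],
    [0.4, 0, 0, 0, 0],
    [0.4, 0, 0, 0, 0],
    [0.4, 0, 0, -0.01, 0],
    [0.4, 0, 0, -0.04, 0],
    [0.4, 0, 0, -0.08, 0],
    [0.4, 0, 0, -0.08, 0],
  ],
)

```text
time: 26.7
tool_pos: [433.0, -251.5, 104.5]
tcp_rot: [-3.141, 0.002, -0.354]
contact_force: [0.5, -1.2, -0.2]
grip_width: 36.8
finger_force: 0.0
```

Emit:
step_arm(
  deltas=[
    [0.4, 0, 0, -0.06, 0],
    [0.4, 0, 0.08, 0, 0],
    [0.4, 0, 0.08, 0, 0],
    [0.4, 0, 0.08, 0, 0],
    [0.4, 0, 0.06, 0, 0],
    [0.4, 0, 0, 0, 0],
    [0.4, 0, 0, 0, 0],
    [0.4, 0, 0, 0, 0],
  ],
)

```text
time: 27.5
tool_pos: [381.7, -391.5, 133.7]
tcp_rot: [-3.141, 0.001, -0.354]
contact_force: [-0.8, 0.1, 0.7]
grip_width: 36.8
finger_force: 0.0
```

```bash
python3 - <<'E'
from h import *
snap('side','s12'); snap('top','t12')
a=np.load('pics/s12.npz')['im'][110:400,180:420,::-1]; b=np.load('pics/t12.npz')['im'][165:300,115:400,::-1]
a=cv2.resize(a,(390,471),interpolation=2); b=cv2.resize(b,(410,194),interpolation=2)
g=cv2.resize(np.load('pics/s12.npz')['im'][150:240,300:400,::-1],(300,270),interpolation=2)
o=np.zeros((480,800,3),np.uint8); o[:471,:390]=a; o[:194,390:]=b; o[200:470,400:700]=g; cv2.imwrite('pics/m12.png',o); move(0,0,0,0)
E
```

```text
t 27.6 pos [ 381.9 -391.4  133.9] rpy [-3.141  0.    -0.353] w 36.5 F [ 0.2  0.5 -0.3] | share shift [-0.9873 -0.4707  0.2678] turn -0.225
```

View pics/m12.png

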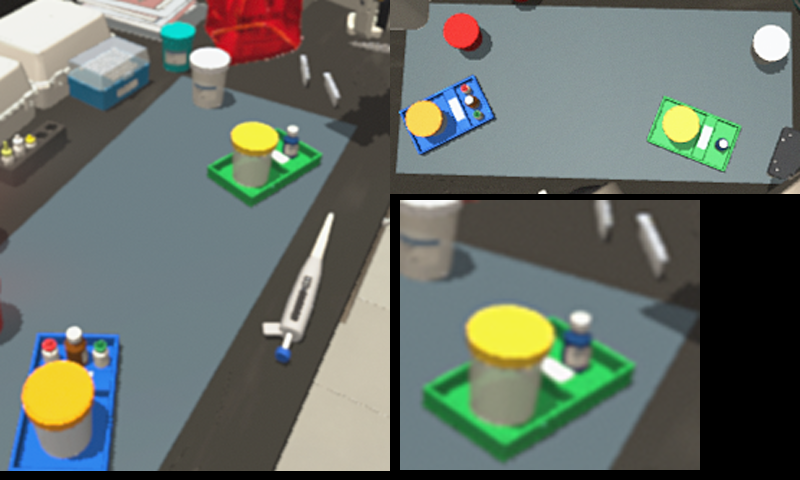

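Both kits are made up. The cups at (255,155) and (60,400) and the vials at (292,140) and (75,345) are upright in their bays. The droppers are standing, the white cup hasn't moved, and the arm is clear.

```bash
python3 -c "
from plant import bot
print(bot.close_job())"
```

```text
the job is handed in; nothing more can be done
None
```

Both kits are made up as asked and the job is handed in at about 28 s: all four items stand upright in their bays, and the droppers and white-lidded cup show no visible shift in the final pictures.

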